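# Seat the plugs and hold a valve body in the corner of the inspection fixture

## Task

On the inspection bench, first push both brass plugs of the short valve body fully home, down until their heads sit on its top face. Then lift the valve body onto the steel fixture plate and press it into the corner, its plain end (away from the brass outlet stub) against the end stop (the bar farthest from the robot) and its left long side against the side stop (the bar on the robot's left), flat on the plate; do not ram it. Finish still holding it there, with steady light pressure on both stops at once, and leave the other things on the bench where they are.

Things in the scene. Friction and masses are not known exactly. Their poses are not given: they have to be found in the camera images.
- valve: short valve body, loose, about 0.3 to 0.6 kg: plain aluminium block 84 (x) x 52 (y) x 48 (z) mm, with a brass outlet stub 22 mm in diameter sticking 20 mm out of its -x end at mid-height. Two brass plugs stand on its top. Origin: centre of the underside, z up, starts upright on the bench beside the fixture. It goes with its +x end against the end stop and its +y side against the side stop, so its axes end parallel to the fixture's (its start yaw is within 0.9 rad of that)
- valve_corner (a point): lower corner of the valve body where its +x end, +y side and underside meet: 42, 26, 0 mm from its origin; it must meet corner
- plug_rear (a joint): push-in depth of the plug near the outlet stub, m: starts at 0 to 0.002, 0.009 is fully home (hard stop, head on the top face). Stiff fit: it takes about 7 N to push down, and stays where it is left
- plug_front (a joint): push-in depth of the plug near the plain end, same values and fit
- plug_rear_top (a point): centre of the top of the rear plug's head (brass, 21 mm across, head 8 mm thick), 24 mm to -x of the valve body's centre; it is 65 mm above the valve's underside at joint value 0 and 56 mm when fully home
- plug_front_top (a point): the same for the front plug, 24 mm to +x of the valve body's centre
- fixture: fixed steel fixture plate 180 (x) x 150 (y) x 12 (z) mm on the bench, origin at the centre of its underside, z up; place and yaw vary. Two low dark stops stand on it: one at its +x edge, one at its +y edge
- end_stop: fixed dark steel bar on the plate, 14 (x) x 110 (y) x 14 (z) mm above the plate, origin at the centre of its underside; axes as the fixture's. Its -x face, 7 mm from its origin, is the stop face
- side_stop: fixed dark steel bar on the plate, 130 (x) x 14 (y) x 14 (z) mm above the plate, origin at the centre of its underside; axes as the fixture's. Its -y face, 7 mm from its origin, is the stop face
- corner (a point): point on the plate's top where the planes of the two stop faces meet: 75, 60, 12 mm from the fixture's origin; axes as the fixture's
- long_valve: bystander: longer, lower aluminium valve body 130 x 40 x 34 mm with three low round brass buttons on top, loose; leave it
- spare_plug: bystander: loose brass plug standing upright, 24 mm across and 28 mm high; leave it
- collar: bystander: brass collar 38 mm across and 14 mm high, loose; leave it
- caliper: bystander: steel caliper lying flat, 200 mm long; leave it
- wrench: bystander: steel wrench lying on the bench near the robot; leave it
- oil_can: bystander: small steel can 48 mm across and 100 mm high, left of the fixture; leave it

How it is judged:
By the outcome, as a careful person would: the job done as asked, in the order asked, and still so for the second after the job is handed in, while the arm keeps its last pose, push and grip.
It also fails if it takes over 64 s, if anything falls off the work surface, if the arm or the gripper's body presses on something with over 40 N, if the wrist force passes 120 N, or if a joint passes its speed limit or range.

## Robot

A 6-joint arm with a two-finger parallel gripper is mounted at the origin on the work surface. World frame = base frame: x ahead of the robot, y to its left, z up, the work surface at z = 0. Lengths are in m, angles in rad, forces in N, time in s.
With the tool pointing down it reaches from about 0.325 to 0.85 m from the base axis. Payload 15.5 kg.
Tool frame: the origin (TCP) lies midway between the tips of the shut fingers; the grasp point (between the pads) lies 19 mm behind it (bot.pinch_z is the z of the grasp point in the tool frame, in m); z points along the fingers, y is the line along which they close (so a half turn about z gives the same grasp; the last joint's range is limited). The gripper opens to 91 mm and grips with 3 to 60 N. Pads are 32 mm wide; open, the fingers measure 118 mm over their backs; the gripper's body (76 mm by 178 mm) begins 60 mm behind the grasp point.
Start: joints at [1.026, 0.494, 1.345, -0, 1.302, -0.096], TCP at [0.271, 0.563, 0.214] pointing down, gripper open.
Joint ranges: [-2.91, 2.91], [-0.82, 2.16], [0.22, 2.67], [-1.22, 4.37], [0.12, 2.79], [-3.08, 3.08]. Speed limits (rad/s): [1.89, 1.89, 2.57, 3.01, 3.01, 3.01].

## Interface

Orientations are given as a unit quaternion [x, y, z, w].
In Python, from plant import bot gives the robot as it stands. Calls block until the motion is done:
- bot.goto(position, orientation): joint-space move of the TCP to a pose.
- bot.move_straight(position, speed=0.15, orientation=None, stop_force=None): straight line of the TCP; orientation=None keeps the orientation; speed is the mean speed in m/s. With stop_force (N) it stops when the force on the tool has changed by that much, and returns True; else False.
- bot.move_joints(angles): joint-space move.
- bot.gripper_open() and bot.close(strength=None): open the fingers fully, or close them until they stop; strength is the grip in N (None keeps the last).
- bot.hold(seconds).
- bot.ik(position, orientation): joint angles nearest the present ones, or None.
- bot.capture(name): name is "scene" or "top" or "wrist"; returns a dict with "frame" (400x640x3 uint8, blue, green, red), "K" (3x3 intrinsics, pixels), "xyz" and "attitude" of the camera in the world; the wrist camera has in their place "T_tool_cam" (4x4, takes a point from camera to tool coordinates, whose origin is the TCP and whose axes are the flange's). Camera axes: x right, y down, z forward; pixel columns grow to the right and rows downward; lengths in m; the calibration is good to about 2 mm. A picture is of the moment at which its call begins: read the wrist's pose just before it. There is no depth.
A pose or a line that the arm cannot do raises bot.PlanningError and nothing moves.
- bot.finish_job(): hands the job in; it is judged then, once.
Trained networks look in a picture, given as the dict that the camera call returned (one of the last four; its "shot" number tells which), for a name from the list of things; names that differ only in an ending like _2 or _b are one class to them, and where a whole thing is asked for, a point or a joint stands for the part that bears it (a point fixed in the world has none). Each returns a list of dicts, best first, with "conf" (0 to 1); they miss things now and then, are a little off and sometimes report something else, mostly with a low value. They report only what shows in the picture. A call takes as long as a camera call.
- bot.recognise(picture, thing): "location" ([x, y, z] in m, in world coordinates, good to about 4 mm: the middle of the surface that is visible of it).
Readings, each from a call of its own:
- bot.current_clock(): time.
- bot.current_joints(): joint angles.
- bot.current_joint_vel(): joint speeds.
- bot.current_joint_efforts(): joint torques, N m.
- bot.current_position(): TCP position.
- bot.current_tcp_rot(): TCP orientation.
- bot.current_ft_force(): force on the tool from outside, world axes, zero at the start.
- bot.current_ft_torque(): the same for the moment, N m.
- bot.current_opening(): finger opening in m.
- bot.current_gripper_force(): force on a finger pad.
Only numpy, scipy, OpenCV 4.12 (cv2) and the standard library are available. Lean on these libraries where they do the work, as an engineer would, in place of code of your own. Each camera call takes 0.05 s, during which the arm holds its last target. There are 200 camera calls.

## Working session

There is one attempt and no reset: what is moved stays moved. The work goes in short steps, each a Python script; the robot and the scene stay as the last script left them, time stands still between calls to the robot, and variables do not carry over. Pictures are saved under pics/ and viewed, at most 10 in all, crops included, and the job is handed in when it is done.

```bash
mkdir -p pics; ls
python3 - <<'E'
from plant import bot
import cv2
for n in ["top","scene"]:
    p=bot.capture(n); cv2.imwrite(f"pics/{n}0.png",p["frame"])
    print(n,p["K"].tolist() if hasattr(p["K"],'tolist') else p["K"],p["xyz"],p["attitude"])
    for t in ["valve","plug_rear_top","plug_front_top","fixture","end_stop","side_stop","long_valve","oil_can"]:
        print(t,[(r["conf"],r["location"]) for r in bot.recognise(p,t)[:3]])
print(bot.current_clock(),bot.pinch_z,bot.current_tcp_rot())
E
```

```text
pics
top [[441.76691643561657, 0.0, 324.01769538340017], [0.0, 441.76691643561657, 199.70497927442796], [0.0, 0.0, 1.0]] [0.37447997 0.0510118  1.0889223 ] [-0.6962625   0.71235032 -0.05294386  0.07051597]
valve [(0.63, [0.5529, -0.1718, 0.051])]
plug_rear_top [(0.58, [0.5365, -0.1818, 0.0664])]
plug_front_top [(0.53, [0.5779, -0.162, 0.0642]), (0.25, [0.7452, 0.0111, 0.004])]
fixture [(0.69, [0.6024, 0.1508, 0.0076]), (0.33, [0.5764, -0.1686, 0.0643])]
end_stop [(0.74, [0.6818, 0.1501, 0.0248])]
side_stop [(0.88, [0.5955, 0.2114, 0.0282])]
long_valve [(0.83, [0.7279, -0.2646, 0.0323])]
oil_can [(0.64, [0.4164, 0.4101, 0.1042])]
scene [[386.7421931845454, 0.0, 316.5963176113602], [0.0, 386.7421931845454, 195.64139868194556], [0.0, 0.0, 1.0]] [0.89978418 0.73324276 0.81565206] [ 0.2353479   0.88827611 -0.38396637 -0.0902593 ]
valve [(0.89, [0.5612, -0.1565, 0.0427]), (0.46, [0.4266, 0.4277, 0.0791])]
plug_rear_top []
plug_front_top []
fixture [(0.86, [0.6111, 0.1582, 0.0121])]
end_stop [(0.48, [0.694, 0.1549, 0.0238])]
side_stop [(0.78, [0.5985, 0.2208, 0.0313])]
long_valve [(0.6, [0.7384, -0.2573, 0.0344])]
oil_can [(0.59, [0.4252, 0.4281, 0.0812])]
0.9 -0.0188 [ 2.22525519e-01  9.74926865e-01 -2.05497227e-05 -7.85272287e-06]
```

View pics/top0.png

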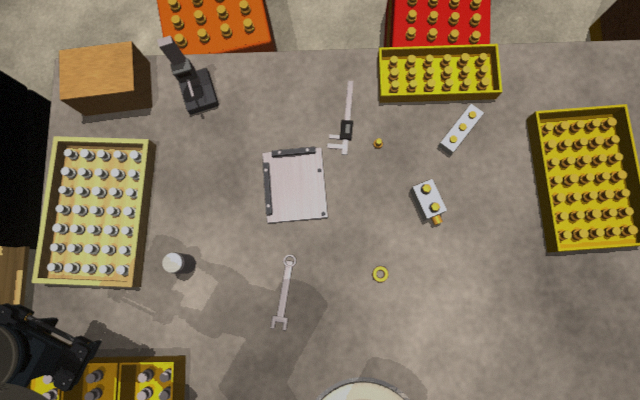

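The top view shows the fixture plate at about (295,185), with its stops along the top and left edges. The valve is at (430,200), its stub pointing towards the robot at (437,219). This matches the networks' reports. Next I'll take close looks at the fixture and the valve with the wrist camera.

```bash
cat > h.py <<'E'
from plant import bot
import numpy as np, cv2
from scipy.spatial.transform import Rotation as R
def down(psi): return np.array([np.cos(psi/2),np.sin(psi/2),0,0])
def shot(name):
    p0=np.array(bot.current_position()); r=R.from_quat(bot.current_tcp_rot()).as_matrix()
    p=bot.capture("wrist"); T=np.array(p["T_tool_cam"])
    cv2.imwrite(f"pics/{name}.png",p["frame"])
    C=p0+r@T[:3,3]; Rc=r@T[:3,:3]
    np.savez(f"{name}.npz",C=C,Rc=Rc,K=p["K"])
    return p,C,Rc,np.array(p["K"])
def ray(px,z,C,Rc,K):
    d=Rc@np.linalg.solve(K,[px[0],px[1],1.]); return C+d*(z-C[2])/d[2]
def look(target,psi,height,T):
    """TCP position so that the camera axis hits target, TCP at height"""
    r=R.from_quat(down(psi)).as_matrix(); o=r@T[:3,3]; d=r@T[:3,2]
    s=(target[2]-height-o[2])/d[2]
    return np.array([*(np.array(target)-o-s*d)[:2],height])
E
python3 - <<'E'
from h import *
T=np.array(bot.capture("wrist")["T_tool_cam"]); print(T.round(3).tolist())
for n,t,psi,things in [("fix1",[.6,.16,.012],.05,["fixture","end_stop","side_stop"]),("val1",[.557,-.17,.05],.45,["valve","plug_rear_top","plug_front_top"])]:
    P=look(t,psi,.24,T); print(P)
    bot.goto(P,down(psi)); bot.hold(.3)
    p,C,Rc,K=shot(n); print(C,K[0])
    for th in things:
        print(th,[(r["conf"],r["location"]) for r in bot.recognise(p,th)[:2]])
print(bot.current_clock())
E
```

```text
[[-0.001, -0.958, -0.286, 0.081], [1.0, -0.0, -0.001, -0.001], [0.001, -0.286, 0.958, -0.171], [0.0, 0.0, 0.0, 1.0]]
[0.63855377 0.16074369 0.24      ]
[0.71917838 0.16438521 0.41077474] [317.96736478   0.         320.74900488]
fixture [(0.91, [0.6119, 0.1548, 0.0137])]
end_stop [(0.74, [0.6164, 0.1524, 0.0077]), (0.63, [0.6888, 0.1523, 0.0227])]
side_stop [(0.84, [0.6042, 0.2142, 0.0269])]
[ 0.58197494 -0.15921021  0.24      ]
[ 0.65494007 -0.12416085  0.41073086] [317.96736478   0.         320.74900488]
valve [(0.65, [0.5592, -0.1734, 0.0481])]
plug_rear_top []
plug_front_top [(0.68, [0.58, -0.1687, 0.0603]), (0.42, [0.588, 0.1414, 0.0073])]
5.15
```

Run:
```python
import cv2,numpy as np
a=cv2.imread("pics/fix1.png"); b=cv2.imread("pics/val1.png")
a=cv2.resize(a[90:290,210:430],None,fx=2.7,fy=2.7,interpolation=cv2.INTER_CUBIC)
b=cv2.resize(b[120:280,240:400],None,fx=3.7,fy=3.7,interpolation=cv2.INTER_CUBIC)
cv2.imwrite("pics/fix1c.png",a);cv2.imwrite("pics/val1c.png",b)
```

```text
(no output)
```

View pics/fix1c.png

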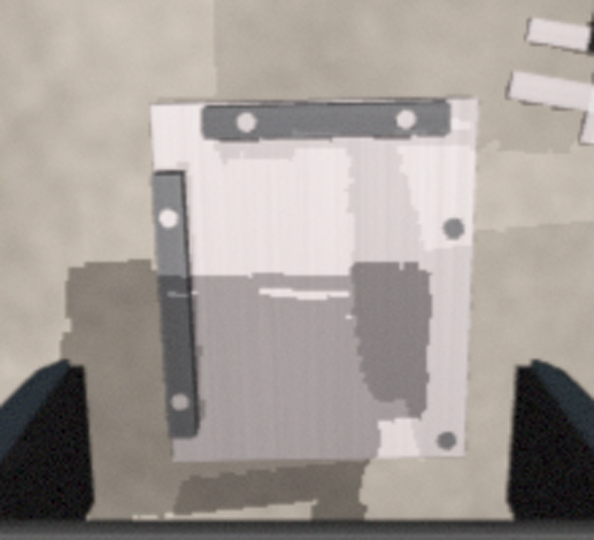

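View pics/val1c.png

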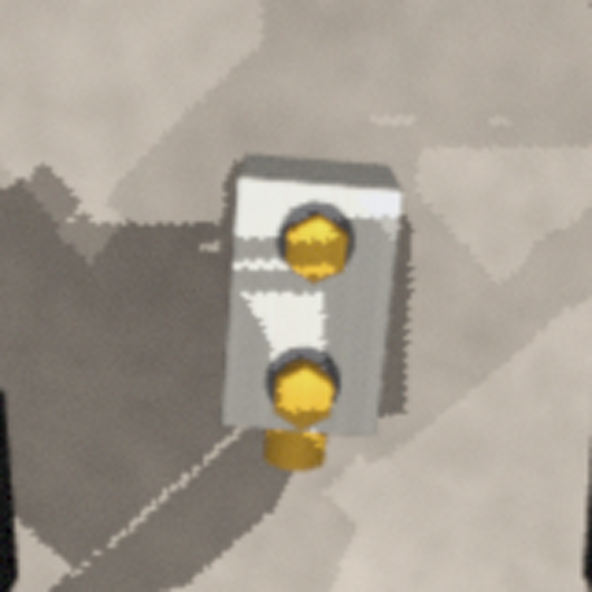

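The fixture crop shows plate corners at about (151,102), (478,97), (173,461) and (465,456), with the end stop at the top and the side stop on the left. The valve crop shows the top face at (237,178), (400,190), (378,435) and (223,428), with the plugs at (317,235) and (304,380). The stub is at the bottom.

```bash
cat > fit.py <<'E'
from h import *
from scipy.optimize import least_squares
def load(n): d=np.load(n+".npz"); return d["C"],d["Rc"],d["K"]
def fit2d(w,m):
    w=np.array(w)[:,:2]; m=np.array(m)
    f=lambda q:(m@np.array([[np.cos(q[2]),np.sin(q[2])],[-np.sin(q[2]),np.cos(q[2])]])+q[:2]-w).ravel()
    s=least_squares(f,[*w.mean(0),.2]); return s.x,np.abs(s.fun).max()
def crop(px,s,x0,y0): return (np.array(px)+.5)/s-.5+[x0,y0]
E
python3 - <<'E'
from fit import *
c=load("fix1"); P=[(151,102),(478,97),(465,456),(173,461)]
w=[ray(crop(p,2.7,210,90),.012,*c) for p in P]
print(fit2d(w,[(.09,.075),(.09,-.075),(-.09,-.075),(-.09,.075)]), [np.linalg.norm(w[i]-w[i-1]) for i in range(4)])
c=load("val1"); P=[(237,178),(400,190),(378,435),(223,428)]
w=[ray(crop(p,3.7,240,120),.048,*c) for p in P]
print(fit2d(w,[(.042,.026),(.042,-.026),(-.042,-.026),(-.042,.026)]), [np.linalg.norm(w[i]-w[i-1]) for i in range(4)])
for p in [(317,232),(304,376)]: print(ray(crop(p,3.7,240,120),.064,*c))
E
```

```text
(array([0.60717602, 0.15007059, 0.06736601]), np.float64(0.0009532614995306082)) [np.float64(0.17961581912886368), np.float64(0.14810473316944267), np.float64(0.17911162810044076), np.float64(0.14961690276727058)]
(array([ 0.5565167 , -0.17558171,  0.38430881]), np.float64(0.0005661585311910189)) [np.float64(0.08420749119746676), np.float64(0.051069269429098646), np.float64(0.08289947585221923), np.float64(0.05160399310868617)]
[ 0.58449355 -0.164405    0.064     ]
[ 0.54116581 -0.18103159  0.064     ]
```

Run:
```python
from h import *
v=np.array([.5565,-.1756]); y=.384; u=np.array([np.cos(y),np.sin(y)])
bot.close(20); q=down(y)
for s in (.024,-.024):
    p=v+s*u
    bot.goto([*p,.085],q); bot.move_straight([*p,.072],.08)
    f0=np.array(bot.current_ft_force())
    hit=bot.move_straight([*p,.050],.015,stop_force=16)
    print(s,hit,bot.current_position(),np.array(bot.current_ft_force())-f0)
    bot.move_straight([*p,.085],.1)
bot.gripper_open()
T=np.array(bot.capture("wrist")["T_tool_cam"])
bot.goto(look([*v,.05],y,.18,T),q); bot.hold(.3)
p,C,Rc,K=shot("val2"); cv2.imwrite("pics/val2c.png",cv2.resize(p["frame"][90:290,210:430],None,fx=2.7,fy=2.7,interpolation=cv2.INTER_CUBIC))
print(bot.current_clock())
```

```text
0.024 True [ 0.57881964 -0.16661711  0.05618836] [-1.53363538  1.5379046   9.16099893]
-0.024 True [ 0.53433336 -0.18464593  0.05616596] [-1.26034973  0.58616396  8.54525768]
13.3333
```

View pics/val2c.png

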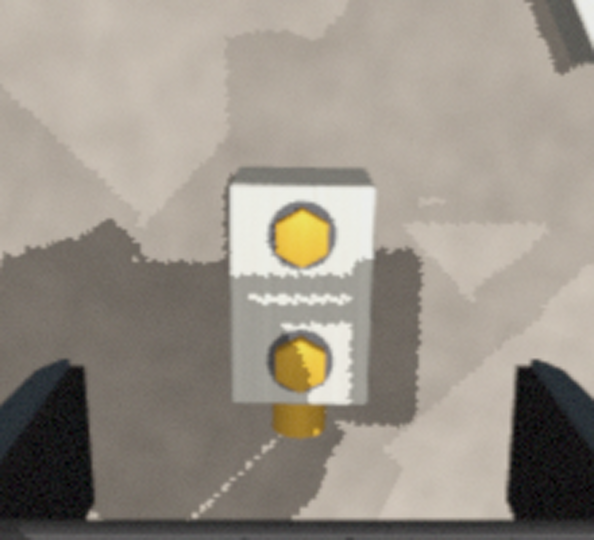

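Both plugs look seated, with their tops at z≈0.056 and both pushes stopped on force. The valve's top-face corners are now at crop (229,185), (375,187), (368,403) and (233,402). I'll refit, grasp, and carry it above the fixture.

Run:
```python
from fit import *
c=load("val2"); P=[(229,185),(375,187),(368,403),(233,402)]
w=[ray(crop(p,2.7,210,90),.048,*c) for p in P]
v,e=fit2d(w,[(.042,.026),(.042,-.026),(-.042,-.026),(-.042,.026)]); print(v,e)
assert e<.002 and np.hypot(*(v[:2]-[.5565,-.1756]))<.006
q=down(v[2])
bot.goto([*v[:2],.10],q); hit=bot.move_straight([*v[:2],.019],.08,stop_force=12)
print(hit,bot.current_position())
if not hit:
    bot.close(40); print(bot.current_opening(),bot.current_gripper_force())
    bot.move_straight([*v[:2],.10],.08); bot.hold(.2); print(bot.current_opening(),bot.current_ft_force())
    F=np.array([.6072,.1501]); y=.067; r=np.array([[np.cos(y),-np.sin(y)],[np.sin(y),np.cos(y)]])
    g=F+r@[.033-.010,.034-.010]
    bot.goto([*g,.10],down(y)); bot.hold(.3)
    p,C,Rc,K=shot("held"); cv2.imwrite("pics/heldc.png",cv2.resize(p["frame"][60:330,180:460],None,fx=2.2,fy=2.2,interpolation=cv2.INTER_CUBIC))
print(bot.current_clock(),bot.current_position(),bot.current_ft_force(),bot.current_ft_torque())
```

```text
[ 0.55669787 -0.17558529  0.37561268] 0.0009205315049640728
False [ 0.55702265 -0.17570015  0.01946234]
0.051690538570352176 40.000483989715576
0.05187550633682019 [ 0.37064988  0.29675878 -4.91552221]
18.6583 [0.62863075 0.17505573 0.10002948] [-0.38676472 -0.07816535 -5.45372092] [-0.02547948  0.19069668  0.02990709]
```

View pics/heldc.png

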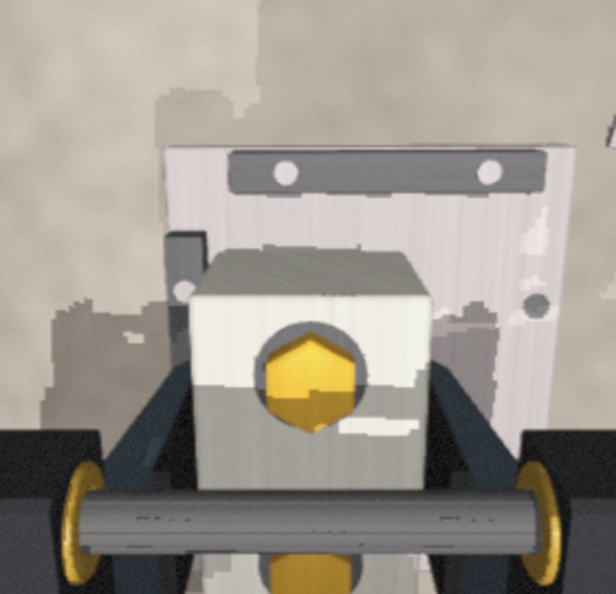

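The valve is held level and straight, and its front edge is parallel to the end stop within about 0.4°. There is clear room to both stops. Next I'll lower it and press into the corner.

```bash
cat >> h.py <<'E'
y=.07; ex=np.array([np.cos(y),np.sin(y),0]); ey=np.array([-np.sin(y),np.cos(y),0])
def st(tag):
    f=np.mean([bot.current_ft_force() for _ in range(3)],0); t=np.array(bot.current_ft_torque()); p=np.array(bot.current_position())
    print(tag,"p",p.round(4),"f(ex,ey,z)",(f@ex).round(2),(f@ey).round(2),f[2].round(2),"t",t.round(3),round(bot.current_clock(),2)); return f,p
E
python3 - <<'E'
from h import *
f,p=st("start")
bot.move_straight([*p[:2],.042],.06); st("low")
p=np.array(bot.current_position())
print(bot.move_straight([*p[:2],.0275],.012,stop_force=4)); f,p=st("down")
bot.hold(.3); f,p=st("down2")
if .028<p[2]<.034:
    print(bot.move_straight(p+ex*.018,.012,stop_force=6)); st("x"); bot.hold(.3); f,p=st("x2")
    print(bot.move_straight(p+ey*.018,.012,stop_force=6)); st("y"); bot.hold(.3); f,p=st("y2")
    print("fixture-frame corner offset",(p[:2]-[.6072,.1501])@np.c_[ex[:2],ey[:2]])
E
```

```text
start p [0.6286 0.1751 0.1   ] f(ex,ey,z) -0.39 -0.05 -5.45 t [-0.025  0.191  0.03 ] 18.66
low p [0.6289 0.1751 0.0424] f(ex,ey,z) 0.06 -0.31 -5.36 t [-0.093  0.169 -0.003] 19.77
True
down p [0.6288 0.1751 0.031 ] f(ex,ey,z) 0.29 -0.57 7.13 t [ 0.027  0.224 -0.038] 20.64
down2 p [0.6288 0.1751 0.031 ] f(ex,ey,z) -0.31 -0.84 6.46 t [-0.036  0.232 -0.04 ] 20.94
True
x p [0.6288 0.1751 0.031 ] f(ex,ey,z) -1.51 -0.65 5.89 t [-0.031  0.091  0.038] 21.29
x2 p [0.6288 0.1751 0.031 ] f(ex,ey,z) -0.5 0.9 6.03 t [0.011 0.08  0.007] 21.59
True
y p [0.6288 0.1752 0.031 ] f(ex,ey,z) -1.21 -0.25 5.71 t [ 0.043  0.081 -0.028] 21.96
y2 p [0.6287 0.1752 0.031 ] f(ex,ey,z) -0.05 -0.67 5.98 t [ 0.095  0.058 -0.026] 22.26
fixture-frame corner offset [0.02324382 0.02356542]
```

Run:
```python
from h import *
f,p=st("start")
z=p[2]
for i in range(4):
    z+=.0003; bot.move_straight([p[0],p[1],z],.01); bot.hold(.15); f,_=st(f"up{i}")
    if f[2]<-2: break
c=np.array([p[0],p[1],z])
print(bot.move_straight(c+ex*.018,.01,stop_force=8)); st("x"); bot.hold(.3); f,p=st("x2")
print((p[:2]-[.6072,.1501])@np.c_[ex[:2],ey[:2]])
```

```text
start p [0.6287 0.1752 0.031 ] f(ex,ey,z) -0.05 -0.67 5.98 t [ 0.095  0.058 -0.026] 22.26
up0 p [0.6287 0.1752 0.0312] f(ex,ey,z) -0.24 0.02 -4.02 t [ 0.005  0.073 -0.013] 22.7
True
x p [0.6374 0.1758 0.0311] f(ex,ey,z) -0.93 -0.19 6.92 t [ 0.053 -0.023  0.038] 23.71
x2 p [0.6375 0.1758 0.0311] f(ex,ey,z) -0.83 0.37 6.5 t [ 0.162 -0.016  0.024] 24.01
[0.03198273 0.02354272]
```

Run:
```python
from h import *
f,p=st("start")
p[2]+=.0008; bot.move_straight(p,.01); bot.hold(.2); f,p=st("up")
p=np.array(bot.current_position())
print(bot.move_straight(p+ex*.006,.008,stop_force=5)); st("x"); bot.hold(.3); f,p=st("x2")
print((p[:2]-[.6072,.1501])@np.c_[ex[:2],ey[:2]])
b=p-ex*.001; bot.move_straight(b,.01); 
print(bot.move_straight(b+ey*.016,.008,stop_force=5)); st("y"); bot.hold(.3); f,p=st("y2")
print((p[:2]-[.6072,.1501])@np.c_[ex[:2],ey[:2]])
```

```text
start p [0.6375 0.1758 0.0311] f(ex,ey,z) -0.83 0.37 6.5 t [ 0.162 -0.016  0.024] 24.01
up p [0.6373 0.1758 0.0317] f(ex,ey,z) 0.98 -0.5 -5.19 t [-0.055  0.141 -0.005] 24.56
True
x p [0.6372 0.1758 0.0313] f(ex,ey,z) -2.85 0.05 7.38 t [0.038 0.112 0.003] 24.86
x2 p [0.6372 0.1757 0.0313] f(ex,ey,z) -0.89 -0.14 6.62 t [ 0.125 -0.123  0.068] 25.16
[0.03169506 0.0234623 ]
True
y p [0.6362 0.1757 0.0313] f(ex,ey,z) -0.72 -1.47 6.8 t [-0.025 -0.081 -0.054] 25.82
y2 p [0.6362 0.1757 0.0313] f(ex,ey,z) -1.14 -1.26 7.47 t [ 0.083 -0.026  0.052] 26.12
[0.03076675 0.02350081]
```

Run:
```python
from h import *
f,p=st("start")
p[2]=.0330; bot.move_straight(p,.01); bot.hold(.2); st("up")
q=down(y)
def go(p,d,n,thr):
    h=bot.move_straight(p+d*n,.008,stop_force=thr); st("m"); bot.hold(.3); f,r=st("m2"); print(h,(r[:2]-[.6072,.1501])@np.c_[ex[:2],ey[:2]]); return r
r=go(p,ex,.007,4)
r[2]=.0330; b=r-ex*.0015; bot.move_straight(b,.01); bot.hold(.2); st("back")
r=go(b,ey,.016,4)
```

```text
start p [0.6362 0.1757 0.0313] f(ex,ey,z) -1.14 -1.26 7.47 t [ 0.083 -0.026  0.052] 26.12
up p [0.6361 0.1757 0.0328] f(ex,ey,z) 0.24 0.27 -5.8 t [-0.023  0.11   0.032] 26.67
m p [0.6369 0.1756 0.0322] f(ex,ey,z) 0.87 0.83 -6.33 t [-0.058  0.094 -0.019] 27.07
m2 p [0.6365 0.1756 0.0316] f(ex,ey,z) -0.19 -0.66 -5.72 t [ 0.017  0.139 -0.035] 27.38
True [0.03096247 0.02335169]
back p [0.635  0.1754 0.033 ] f(ex,ey,z) 0.39 -0.16 -5.7 t [ 0.051  0.157 -0.027] 27.93
m p [0.6335 0.1875 0.0323] f(ex,ey,z) -0.7 -1.03 -5.81 t [-0.032  0.053  0.042] 29.32
m2 p [0.633  0.1874 0.0318] f(ex,ey,z) -0.06 -0.49 -4.76 t [-0.067  0.174 -0.011] 29.62
True [0.0283732  0.03538245]
```

```bash
cat >> h.py <<'E'
def avg(n=4):
    F=[]
    for _ in range(n): bot.hold(.03); F.append(bot.current_ft_force())
    f=np.mean(F,0); return np.array([f@ex,f@ey,f[2]])
def step(t,d,ds,k,lim,n):
    """step target t along d till force component k passes lim (signed)"""
    for i in range(n):
        t=t+d*ds; bot.move_straight(t,.01); f=avg()
        print(i,f.round(1),((np.array(bot.current_position())[:2]-[.6072,.1501])@np.c_[ex[:2],ey[:2]]).round(4),round(bot.current_position()[2],4))
        if abs(f[k])>lim and np.sign(f[k])==-np.sign(ds) : break
    np.save("t.npy",t); return t
E
python3 - <<'E'
from h import *
f,t=st("start"); t[2]=.0325; bot.move_straight(t,.01); print(avg())
t=step(t,ey,.0004,1,3,6)
t=step(t,ex,.0007,0,3,12)
print(bot.current_clock())
E
```

```text
start p [0.633  0.1874 0.0318] f(ex,ey,z) -0.06 -0.49 -4.76 t [-0.067  0.174 -0.011] 29.62
[-4.12934552e-02  3.78593814e-03 -5.74279954e+00]
0 [ 0.1 -4.7 -5.7] [0.0284 0.0355] 0.0325
0 [-2.  -5.4 -4.5] [0.0286 0.0355] 0.0324
1 [-2.5 -5.1 -5. ] [0.0291 0.0355] 0.0323
2 [-2.3 -5.2 -5.3] [0.0298 0.0355] 0.0322
3 [-2.4 -5.  -5.6] [0.0304 0.0355] 0.0322
4 [-2.4 -4.9 -5.5] [0.0311 0.0355] 0.0322
5 [-2.4 -5.1 -5.6] [0.0318 0.0355] 0.0322
6 [-4.3 -4.9 -4.7] [0.0322 0.0355] 0.0322
33.075
```

Both stops are felt: the side stop at 5 N, with the end stop just touching. Next I'll seat it on the plate, then trim the pressures.

Run:
```python
from h import *
t=np.load("t.npy")
t=step(t,np.array([0,0,1.]),-.0003,2,1.5,7)
print(avg(6)); print(bot.current_ft_torque())
print(bot.current_clock(),t)
```

```text
0 [-4.7 -5.2 -2.2] [0.0322 0.0355] 0.032
1 [-5.2 -5.1 -0.9] [0.0322 0.0355] 0.0318
2 [-6.9 -5.4  1.7] [0.0322 0.0355] 0.0317
[-6.64827045 -5.10822752  2.45093523]
[-1.09732774  1.11943358  0.23929574]
34.425 [0.63788899 0.18812204 0.0316    ]
```

Run:
```python
from h import *
t=np.load("t.npy")
t=t-ex*.0008-ey*.0006; bot.move_straight(t,.01); print("off",avg())
t=step(t,np.array([0,0,1.]),-.0002,2,.01,8)
t=step(t,ey,.0003,1,4.5,5)
t=step(t,ex,.0003,0,5,7)
print(avg(6),bot.current_ft_torque(),bot.current_opening(),bot.current_clock(),t)
```

```text
off [-4.75803082 -1.04572541  0.69120529]
0 [-6.4 -0.5  3.7] [0.0322 0.0353] 0.0316
0 [-6.6 -3.3  4. ] [0.0321 0.0354] 0.0316
1 [-6.6 -4.8  4.1] [0.0321 0.0354] 0.0316
0 [-8.  -4.9  5.8] [0.0322 0.0354] 0.0316
[-7.85511604 -4.88488273  5.62173567] [-0.95600322  1.30785252 -0.09324637] 0.0516753508386792 36.5417 [0.63739021 0.18808707 0.0314    ]
```

Run:
```python
from h import *
p=bot.capture("scene"); a=p["frame"]
K=np.array(p["K"]); r=R.from_quat(p["attitude"]).as_matrix(); X=r.T@(np.array([.64,.185,.05])-p["xyz"]); u=(K@X/X[2])[:2].astype(int); print(u)
a=a[u[1]-45:u[1]+45,u[0]-50:u[0]+50]
w,*_=shot("end1"); b=w["frame"][90:290,220:420]
cv2.imwrite("pics/endc.png",np.hstack([cv2.resize(a,(400,400),interpolation=cv2.INTER_CUBIC),cv2.resize(b,(400,400),interpolation=cv2.INTER_CUBIC)]))
```

```text
[306 250]
```

View pics/endc.png

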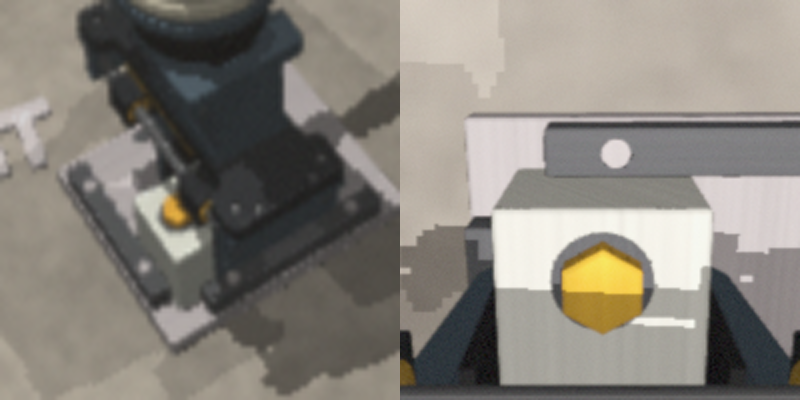

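The picture shows the block in the corner, with its plain end at the end stop and its side at the side stop. The forces hint that it sits slightly nose-down, so I'll back off a touch and release so it settles flat. Then I'll regrip and press again lightly.

Run:
```python
from h import *
t=np.load("t.npy")
t=t-ex*.0015-ey*.0008; bot.move_straight(t,.01); print("off",avg())
bot.gripper_open(); t[2]=.0316; bot.move_straight(t,.01); print("open",avg(), bot.current_position())
bot.close(40); print("grip",avg(),bot.current_ft_torque(),bot.current_position())
t=step(t,ey,.0003,1,4,7)
t=step(t,ex,.0004,0,5,8)
print(avg(6),bot.current_ft_torque(),bot.current_opening(),bot.current_clock(),t)
```

```text
off [ 0.03917529 -0.77187261  0.19564536]
open [0.05925444 0.33618129 0.12709151] [0.63594463 0.18718294 0.0316277 ]
grip [ 0.02137832 -0.09163448  0.11624826] [0.06253788 0.17358234 0.01358581] [0.63597573 0.18719246 0.03162875]
0 [-0.1 -4.1  0.6] [0.0313 0.0351] 0.0316
0 [-2.3 -4.1  2.8] [0.0313 0.0351] 0.0316
1 [-5.1 -4.   4.9] [0.0313 0.0351] 0.0316
[-5.04381085 -4.45124902  5.22740299] [-0.83050634  0.81391251  0.03594974] 0.05179910779281163 40.3917 [0.6367269  0.18753933 0.0316    ]
```

Run:
```python
from h import *
t=np.load("t.npy")
Z=np.array([0,0,1.])
for i in range(4):
    t=t+Z*.00015; bot.move_straight(t,.01); f=avg(); print("z",f.round(1))
    if f[2]<-1.5: break
t=step(t,ey,.0003,1,4,4)
for i in range(9):
    t=t+ex*.0003; bot.move_straight(t,.01); f=avg(); p=np.array(bot.current_position())
    print(f.round(1),((p[:2]-[.6072,.1501])@np.c_[ex[:2],ey[:2]]).round(4),p[2].round(4))
    if f[0]<-6: break
    if f[2]>-1.5: t=t+Z*.0001
np.save("t.npy",t); print(bot.current_ft_torque(),bot.current_clock(),t)
```

```text
z [-4.3 -1.8  1.6]
z [-4.5 -0.2 -3.2]
0 [-4.9 -2.1 -3.6] [0.0317 0.0354] 0.0317
1 [-5.1 -4.5 -3.5] [0.0317 0.0354] 0.0317
[-6.6 -4.1 -1.9] [0.0317 0.0354] 0.0317
[-0.96062508  1.21973315  0.07637654] 42.3083 [0.6369842  0.18815885 0.0319    ]
```

Run:
```python
from h import *
t=np.load("t.npy")
t=t+ex*.0003+ey*.0001; bot.move_straight(t,.01); print(avg())
for i in range(3): bot.hold(.3); print(avg().round(2))
p=np.array(bot.current_position()); print(((p[:2]-[.6072,.1501])@np.c_[ex[:2],ey[:2]]).round(4),p,bot.current_ft_torque(),bot.current_clock())
np.save("t.npy",t)
w,*_=shot("end2"); cv2.imwrite("pics/end2c.png",cv2.resize(w["frame"][130:250,230:400],None,fx=4,fy=4,interpolation=cv2.INTER_CUBIC))
```

```text
[-8.18075746 -5.64953713 -0.1179348 ]
[-8.27 -5.28 -0.4 ]
[-8.21 -5.24  0.14]
[-7.97 -5.58 -0.34]
[0.0318 0.0354] [0.63640919 0.18762092 0.03168188] [-1.10832419  1.49871995  0.08073191] 43.9917
```

View pics/end2c.png

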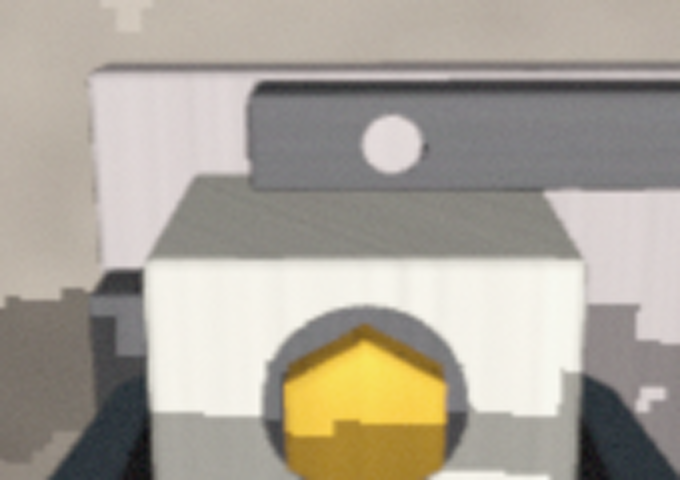

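The picture shows the front face meeting the end stop along (250–545, 190) with no gap, and the block's edges parallel to the stop. The forces hold steady at about 8 N on the end stop, 5 N on the side stop and a light load on the plate.

```bash
python3 -c "
from plant import bot
print(bot.finish_job())"
```

```text
the job is handed in; nothing more can be done
None
```

I handed the job in at about 44 s, with no verdict returned: both plugs are pushed home, and the valve is held in the fixture corner with about 8 N towards the end stop and 5 N towards the side stop, flat on the plate as far as the forces and last picture show.

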